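# Lock the blade cassette into the bench slicer

## Task

Get the bench slicer ready for service: lay the loose blade cassette flat into the pocket of the sloping bed, right home, and let go of it. Then use the square T-key, not the fingers, to turn both retaining screws beside the pocket clockwise to their stops, so that they hold the cassette down, and stand the key upright on the table again. Leave the ramekin and the timer by the work where they are.

Things in the scene. Friction and masses are not known exactly. Their poses are not given: they have to be found in the camera images.
- slicer: Fixed bench slicer on a bent steel tube stand, cannot be pushed away. Origin on the table under the middle of the bed's pocket; x points to its high far end, z up. On the table the stand spans x -72 to +117 mm and y -86 to +86 mm. Above and below the pocket the bed carries fixed chute cheeks, up to 32 mm high, and near its top end a white pusher with a loop handle, 71 mm high.
- bed: The slicer's flat steel bed, sloping 25 degrees, low end towards the robot. Origin in the middle of the pocket mouth at the surface, 108 mm above the table; x up the slope, y left, z the outward normal (leans 25 degrees to the robot). It spans x -85 to +125, y -92 to +92 mm. The pocket is 74 mm (x) by 104 mm (y), 8 mm deep; its floor is a ledge round a through window.
- cassette: Loose steel blade cassette, 0.32 kg, upright on the table: base plate 70 (x) by 100 (y) by 8 mm, chamfered below, with two upright cheeks and blades between. Cheeks: outer faces at y +-30 mm, 56 mm long in x, 8 to 55 mm above the underside; grip across them along y. Origin mid underside, z up. Fits either way round, 2 mm play each side; seated, its x is along the bed's x and the plate is flush.
- key: Loose square T-key, 80 mm high, 0.22 kg, standing upright on its socket. Origin mid lower face of the socket, z up the shank, x along the black handle bar. Handle 64 (x) by 12 (y) by 26 mm, 54 to 80 mm above the origin; grip it across the 12 mm. Socket 32 mm square outside, with a 22.5 mm square hole 13 mm deep whose sides lie along the key's x and y.
- left_screw (a joint): Turn of the left retaining screw, rad: 0 is open (flat of its dark D-shaped head towards the pocket); grows as the screw turns clockwise, looking down on the bed; stops at 1.571, where its round side covers the cassette's edge. Friction of 0.1 N m holds it where it is left.
- right_screw (a joint): The same for the right retaining screw: 0 open, clockwise to close, stops at 1.571.
- left_screw_top (a point): Top centre of the left screw's square drive: on the bed at x 0, y +66 mm, 17.5 mm above its surface; the screw's axis is the bed's normal. The drive is 20 mm square, 12 mm high, its upper 6 mm tapering to 14 mm, on a D-shaped disc of 21 mm radius whose top is 5.5 mm above the bed. At joint value 0 the square's sides lie along the bed's x and y; they turn with the joint.
- right_screw_top (a point): Top centre of the right screw's square drive: on the bed at x 0, y -66 mm, otherwise the same as the left one.
- ramekin_0: Bystander: white fluted ramekin, 72 mm across, 45 mm high, beyond the work on the left; origin mid underside.
- kitchen_timer: Bystander: white wind-up timer, 74 mm across, 50 mm high, beyond the work on the right; origin mid underside.

How it is judged (in metres and radians):
On the way, in this order (a step that is already met when the one before it is completed fails the run):
1. the cassette lies home in the pocket, let go, while both screws are still open (x of cassette in the frame of bed between -0.004 and 0.004 m and y of cassette in the frame of bed between -0.004 and 0.004 m and z of cassette in the frame of bed between -0.01 and -0.006 m and angle between the z axis of cassette and the z axis of bed, either way round below 0.04 rad and angle between the x axis of cassette and the x axis of bed, either way round below 0.09 rad and contact force between the fingers and cassette below 0.1 N and value of joint each of left_screw, right_screw below 0.5 rad), for 0.2 s.
2. one screw has been turned to its stop with the key on its drive (((value of joint left_screw above 1.4 rad and distance between key and left_screw_top below 0.02 m) or (value of joint right_screw above 1.4 rad and distance between key and right_screw_top below 0.02 m))), for 0.1 s.
3. the other screw has been turned to its stop too, with the key on its drive (value of joint each of left_screw, right_screw above 1.4 rad and (distance between key and left_screw_top below 0.02 m or distance between key and right_screw_top below 0.02 m)), for 0.1 s.
At the end, for the whole second after the job is handed in: Cassette in the pocket: within 4 mm of its middle, underside 6 to 10 mm below the bed surface, flat within 0.04 and square within 0.09 rad. Both screws over 1.4 rad (stop 1.57). Key upright on the table within 0.1 rad, foot within 6 mm of its height. All at rest (x of cassette in the frame of bed between -0.004 and 0.004 m and y of cassette in the frame of bed between -0.004 and 0.004 m and z of cassette in the frame of bed between -0.01 and -0.006 m and angle between the z axis of cassette and the z axis of bed, either way round below 0.04 rad and angle between the x axis of cassette and the x axis of bed, either way round below 0.09 rad and value of joint each of left_screw, right_screw above 1.4 rad and angle between key's own z axis and vertical below 0.1 rad and height (world z) of key between -0.006 and 0.006 m and linear speed of each of key, cassette below 0.02 m/s); the robot touches nothing.
It fails at once if the fingers turned or pushed a screw themselves (contact force between the fingers and left_screw above 5 N or contact force between the fingers and right_screw above 5 N).
It fails at once if a bystander was pushed more than 30 mm (distance of any of ramekin_0, kitchen_timer from where it was at the start of the episode above 0.03 m).
It also fails if it takes over 72 s, if anything falls off the work surface, if the arm or the gripper's body presses on something with over 40 N, if the wrist force passes 120 N, or if a joint passes its speed limit or range.

## Robot

A 6-joint arm with a two-finger parallel gripper is mounted at the origin on a cart in front of the work surface, level with it; the furniture and walls round the work are solid. World frame = base frame: x ahead of the robot, y to its left, z up, the work surface at z = 0. Lengths are in m, angles in degrees, forces in N, time in s.
With the tool pointing down it reaches from about 0.4 to 0.825 m from the base axis. Payload 7 kg.
Tool frame: the origin (TCP) lies midway between the tips of the shut fingers; the grasp point (between the pads) lies r.grip_depth behind it (r.grip_depth is the distance from the TCP to the grasp point, in m); z points along the fingers, y is the line along which they close (so a half turn about z gives the same grasp; the last joint's range is limited). The gripper opens to 88 mm and grips with 3 to 60 N. Pads are 19 mm wide; open, the fingers measure 130 mm over their backs; the gripper's body (78 mm by 193 mm) begins 47 mm behind the grasp point.
Start: joints at [-59.582, 20.546, 0.682, 0, -70.136, -16.507], TCP at [0.162, -0.655, 0.227] pointing down, gripper open.
Joint ranges: [-176.03, 176.03], [-82.01, 121.73], [-58.28, 71.71], [-173.87, 95.51], [-174.79, -0.11], [-173.66, 173.66]. Speed limits (degrees/s): [136.94, 136.94, 172.46, 180, 180, 180].

## Interface

Orientations are given as [roll, pitch, yaw] about the fixed x, y, z axes, in that order (R = Rz(yaw) Ry(pitch) Rx(roll)).
In Python, from plant import r, telemetry, capture gives the robot as it stands (r), with the cameras as plain functions and the readings (telemetry).
- The arm moves only by the shell command python3 drive.py 'ROWS' [OPENING] [FORCE]. ROWS is a JSON list that holds a single list of rows (three levels of brackets), with 1 to 12 rows, each of 6 numbers: dx, dy, dz in units of 25 mm, then a rotation vector rx, ry, rz in units of 2 degrees; each row is the pose to reach, as a shift and turn from the pose commanded when the command began, along the tool's axes at that moment; what a row does not reach only later rows make up. A row lasts 1/12 s, in which the tool goes at most 0.0417 m and 7.16 degrees, less where a joint would pass 70% of its speed; a pose out of reach is approached as far as the arm can. OPENING is the finger opening in m, set as the command begins (- or left out keeps the last). The fingers move at their own pace and stop on an object; FORCE is the grip in N (left out, the last holds). Time passes only in rows, so rows that do not move let the fingers close. It prints the time, the measured TCP pose, the force, the opening and the grip force at its end. Input that does not fit is refused with a message, and nothing moves.
- telemetry.get_state(): the state, without advancing time (a new reading comes with each control period).
- capture(name): name is "scene" or "top"; returns a dict with "frame" (480x640x3 uint8, red, green, blue), "z_map" (480x640 float32, m along the optical axis (not along the pixel's ray), 0 where there is no reading), "fx", "fy", "cx", "cy" (pixels), "D" ([k1, k2, p1, p2, k3] as OpenCV has them; the pictures are not rectified), "cam_to_world" (4x4, takes a point from camera to world coordinates). Camera axes: x right, y down, z forward; pixel columns grow to the right and rows downward; lengths in m; the calibration is good to about 2 mm. A picture is of the moment at which its call begins.
- r.close_job(): hands the job in; it is judged then, once.
The state is a dict: "time_s": time; "joints": joint angles; "qd": joint speeds; "joint_torque": joint torques, N m; "tcp_pos": TCP position; "eef_rot": TCP orientation; "contact_force": force on the tool from outside, world axes, zero at the start; "moment": the same for the moment, N m; "gripper_width": finger opening in m; "gripper_force": force on a finger pad.
Only numpy, scipy, OpenCV 4.12 (cv2) and the standard library are available. Lean on these libraries where they do the work, as an engineer would, in place of code of your own. Each camera call takes 0.05 s, during which the arm holds its last target. There are 200 camera calls.

## Working session

There is one attempt and no reset: what is moved stays moved. The work goes in short steps, Python scripts to look and compute and a shell command to move; the robot and the scene stay as the last step left them, time stands still between calls to the robot, and variables do not carry over. Pictures are saved under pics/ and viewed, at most 10 in all, crops included, and the job is handed in when it is done.

```bash
ls; mkdir -p pics; python3 - <<'E'
from plant import r, telemetry, capture
import cv2,numpy as np
s=telemetry.get_state();print(s,r.grip_depth)
for n in("scene","top"):
    c=capture(n);cv2.imwrite(f"pics/{n}0.png",c["frame"][:,:,::-1]);np.savez(f"{n}0.npz",**c)
    print(n,c["fx"],c["fy"],c["cx"],c["cy"],c["D"],np.round(c["cam_to_world"],4).tolist())
E
```

```text
drive.py
pics
plant.py
{'time_s': 0.0, 'joints': array([-5.95803852e+01,  2.05892542e+01,  6.33045672e-01, -1.79512174e-02,
       -7.01356552e+01, -1.65082104e+01]), 'qd': array([ 0.02755273, -0.05229352, -0.05809106, -0.00356863,  0.01807627,
        0.08391017]), 'joint_torque': array([ 1.03608563e-03, -5.82722104e+01,  2.93054903e+01,  6.99698836e+00,
        7.00484510e-03, -2.01254147e-04]), 'tcp_pos': array([ 0.16214127, -0.65473151,  0.22564859]), 'eef_rot': array([ 1.79907127e+02, -9.92581083e-03, -1.66094701e+02]), 'contact_force': array([-0.03326912,  0.01302467,  0.00290224]), 'moment': array([-0.02511059, -0.02387708, -0.02170197]), 'gripper_force': 0.0, 'gripper_width': 0.08765863384790916} 0.0188
scene 461.7227206264593 461.7227206264593 314.27695198114185 245.30037356338192 [0.02170544 0.         0.         0.         0.        ] [[-0.8706, -0.3633, 0.3319, 0.2751], [-0.4919, 0.6237, -0.6075, 0.5705], [0.0136, -0.6921, -0.7217, 0.7354], [0.0, 0.0, 0.0, 1.0]]
top 509.6942437072068 509.6942437072068 319.988810065945 241.78002112330287 [-0.14042274  0.          0.          0.          0.        ] [[0.0248, -0.998, 0.0582, 0.4944], [-0.9994, -0.0235, 0.0236, -0.0057], [-0.0221, -0.0588, -0.998, 1.1067], [0.0, 0.0, 0.0, 1.0]]
```

View pics/scene0.png

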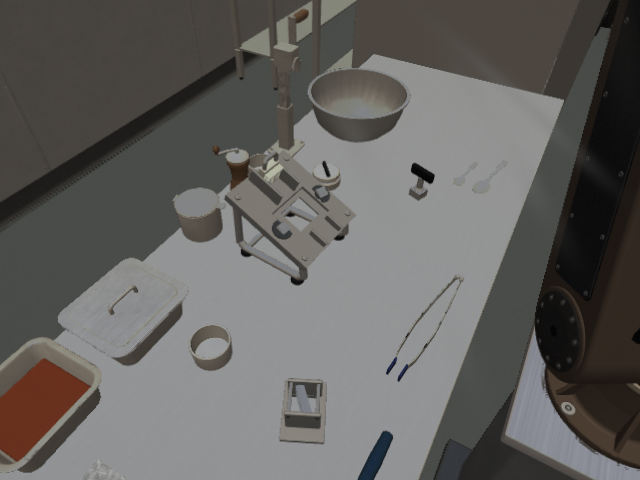

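View pics/top0.png

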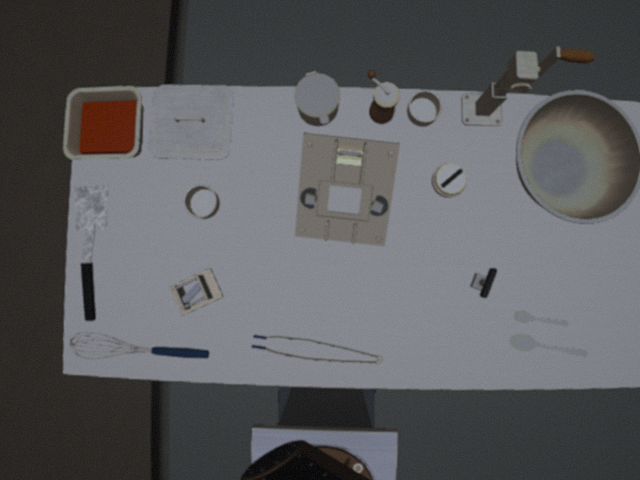

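The top view shows the cassette at about (197,290), the key at (484,282), the bed at (345,190) with its screws at (309,197) and (379,206), the ramekin at (202,202) and the timer at (450,180). The scene view agrees, with the cassette at (303,408) and the key at (421,180).

```bash
cat > h.py <<'E'
import numpy as np,cv2
from scipy.spatial.transform import Rotation as R
def K(c): return np.array([[float(c["fx"]),0,float(c["cx"])],[0,float(c["fy"]),float(c["cy"])],[0,0,1]])
def rays(c,uv):
    n=cv2.undistortPoints(np.asarray(uv,float).reshape(-1,1,2),K(c),c["D"]).reshape(-1,2)
    return np.c_[n,np.ones(len(n))]
def cloud(c):
    v,u=np.mgrid[:480,:640]; d=rays(c,np.c_[u.ravel(),v.ravel()])*c["z_map"].reshape(-1,1)
    M=c["cam_to_world"]; return (d@M[:3,:3].T+M[:3,3]).reshape(480,640,3)
def onplane(c,uv,p0,n=(0,0,1)):
    M=c["cam_to_world"];d=rays(c,uv)@M[:3,:3].T;o=M[:3,3];n=np.asarray(n,float)
    return o+d*(((np.asarray(p0)-o)@n)/(d@n))[:,None]
def proj(c,P):
    M=np.linalg.inv(c["cam_to_world"]);r,_=cv2.Rodrigues(M[:3,:3])
    return cv2.projectPoints(np.asarray(P,float).reshape(-1,1,3),r,M[:3,3],K(c),c["D"])[0].reshape(-1,2)
E
python3 - <<'E'
from h import *
for n,bx in(("top",dict(cas=(160,235,260,322),key=(462,505,258,306))),("scene",dict(cas=(270,335,370,450),key=(400,445,155,205)))):
    c=np.load(n+"0.npz");P=cloud(c);ok=c["z_map"]>0
    for k,(a,b,e,f) in bx.items():
        q=P[e:f,a:b].reshape(-1,3)[ok[e:f,a:b].ravel()]
        print(n,k,"table z",np.median(q[:,2]).round(4),"max",q[:,2].max().round(4))
        for lo,hi in((.004,.1),(.045,.065),(.07,.09)):
            m=q[(q[:,2]>lo)&(q[:,2]<hi)]
            if len(m)>15:
                rc=cv2.minAreaRect((m[:,:2]*1000).astype(np.float32));print(lo,hi,len(m),np.round(rc[0],1),np.round(rc[1],1),round(rc[2],1),m[:,2].mean().round(4))
c=np.load("top0.npz");P=cloud(c)
q=P[130:245,295:400].reshape(-1,3)
rng=np.random.default_rng(0);best=0
for _ in range(500):
    t=q[rng.choice(len(q),3)];n=np.cross(t[1]-t[0],t[2]-t[0]);n/=np.linalg.norm(n)+1e-12
    if abs(n[2])>.97 or abs(n[2])<.85: continue
    i=abs((q-t[0])@n)<.003
    if i.sum()>best:best=i.sum();I=i
t=q[I];m=t.mean(0);n=np.linalg.svd(t-m)[2][2];n*=np.sign(n[2]);print("bed",best,m,n,np.degrees(np.arccos(n[2])))
C=[c["frame"][130:245,295:400]for c in[c]][0]
cv2.imwrite("pics/bed.png",cv2.resize(C[:,:,::-1],None,fx=5,fy=5,interpolation=cv2.INTER_CUBIC))
c=np.load("scene0.npz");C=c["frame"][145:290,215:365]
cv2.imwrite("pics/beds.png",cv2.resize(C[:,:,::-1],None,fx=4,fy=4,interpolation=cv2.INTER_CUBIC))
E
```

```text
top cas table z 0.002 max 0.0608
0.004 0.1 1493 [445.9 287.4] [133.9 166.1] 2.1 0.0237
0.045 0.065 395 [443.2 288.6] [54.8 66.1] 26.7 0.0521
top key table z 0.001 max 0.0871
0.004 0.1 480 [ 480.9 -340.2] [101.3  89. ] 2.6 0.0472
0.045 0.065 36 [ 482.7 -323.6] [ 3.  58.3] 67.9 0.0583
0.07 0.09 186 [ 479.6 -328.1] [13.1 61.7] 68.7 0.0786
scene cas table z 0.0027 max 0.0581
0.004 0.1 2512 [436.  287.1] [ 84.3 101.2] 25.4 0.0271
0.045 0.065 745 [442.7 289.1] [55.1 62.1] 25.6 0.0514
scene key table z -0.0005 max 0.0809
0.004 0.1 489 [ 478.3 -323.2] [61.3 34.5] 1.7 0.0477
0.045 0.065 98 [ 479.7 -323.7] [ 9.9 63.9] 72.1 0.0577
0.07 0.09 142 [ 477.2 -325.7] [13.  62.6] 71.1 0.076
bed 5431 [ 0.6627309  -0.02756104  0.12153129] [-0.42664055  0.03366745  0.90379442] 25.33860244641424
```

View pics/bed.png

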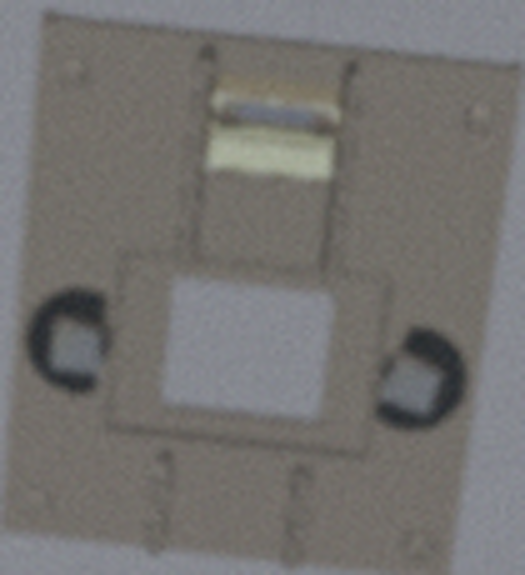

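View pics/beds.png

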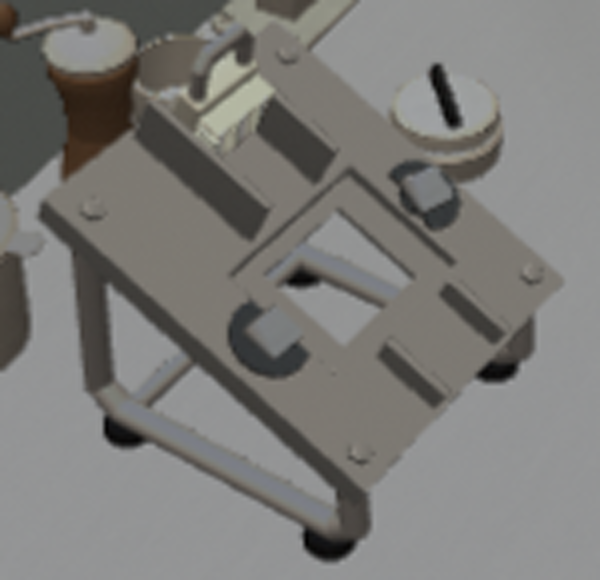

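The crops show the pocket corners in the top crop (5x) at (122,252), (388,280), (365,455) and (107,428), with drive tops at about (75,348) and (413,382). In the scene crop (4x) the matching points are (232,275), (350,170), (455,262), (332,372), (275,328) and (428,190). The right screw's flat looks slightly turned, by about 15° clockwise.

```bash
cat > bed.py <<'E'
from h import *
t=np.load("top0.npz");s=np.load("scene0.npz")
T=np.array([(122,252),(388,280),(365,455),(107,428),(75,348),(413,382)])/5.+[295,130]-.4
S=np.array([(232,275),(350,170),(455,262),(332,372),(275,328),(428,190)])/4.+[215,145]-.4
Pr=[np.hstack([M[:3,:3],M[:3,3:]]) for M in(np.linalg.inv(t["cam_to_world"]),np.linalg.inv(s["cam_to_world"]))]
X=cv2.triangulatePoints(Pr[0],Pr[1],rays(t,T)[:,:2].T,rays(s,S)[:,:2].T);X=(X[:3]/X[3]).T
E
python3 - <<'E'
from bed import *
print(X.round(4))
print("reproj",np.abs(proj(t,X)-T).max(0),np.abs(proj(s,X)-S).max(0))
q=X[:4];L=lambda a,b:np.linalg.norm(X[a]-X[b]).round(4)
print("y sides",L(0,1),L(3,2),"x sides",L(0,3),L(1,2),"screws",L(4,5)); print("centre",q.mean(0),"mid screws",X[4:].mean(0))
xx=q[0]+q[1]-q[2]-q[3];print("x yaw",np.degrees(np.arctan2(xx[1],xx[0])),"tilt",np.degrees(np.arcsin(xx[2]/np.linalg.norm(xx))))
yy=q[0]+q[3]-q[1]-q[2];print("yaw by y",np.degrees(np.arctan2(-yy[0],yy[1])));d=X[4]-X[5];print("by screws",np.degrees(np.arctan2(-d[0],d[1])))
# window (bright through hole)/ drives in bed frame using depth-free rays
yaw=np.radians(-4.7);B=(R.from_euler('z',yaw)*R.from_euler('y',-25,degrees=True)).as_matrix();print(B.round(3))
print("in bed",((X-q.mean(0))@B*1000).round(1))
for c,nm in((t,"top"),(s,"scene")):   # screw dark discs on plane 5.5mm, bed frame
    g=c["frame"].astype(int);g=g.sum(2)/3
    for lab,y in(("L",.066),("R",-.066)):
        ctr=q.mean(0)+B@[0,y,.0175];u=proj(c,ctr)[0];print(nm,lab,"drive top expected px",u.round(1))
a=cv2.resize(t["frame"][188:220,298:392],None,fx=8,fy=8,interpolation=cv2.INTER_CUBIC)
b=[cv2.resize(s["frame"][v:v+36,w:w+47],None,fx=8,fy=8,interpolation=cv2.INTER_CUBIC) for v,w in((210,260),(175,300))]
cv2.imwrite("pics/scr.png",np.vstack([a,np.hstack(b)])[:,:,::-1])
# key and cassette yaws by PCA
for n,bx in(("top",(462,505,258,306)),("scene",(400,445,155,205))):
    c=np.load(n+"0.npz");P=cloud(c);a,b,e,f=bx;p=P[e:f,a:b].reshape(-1,3);p=p[(p[:,2]>.07)&(p[:,2]<.09)];p=p[:,:2];w=np.linalg.svd(p-p.mean(0))[2][0];print(n,"key",p.mean(0),np.degrees(np.arctan2(w[1],w[0])))
E
```

```text
[[ 0.6711  0.0218  0.124 ]
 [ 0.664  -0.0819  0.12  ]
 [ 0.5977 -0.0764  0.0897]
 [ 0.6077  0.028   0.0935]
 [ 0.6342  0.0396  0.1205]
 [ 0.624  -0.093   0.1154]]
reproj [0.30481589 0.64465459] [0.70330243 0.11753975]
y sides 0.104 0.1049 x sides 0.0706 0.0731 screws 0.1331
centre [ 0.63510174 -0.02713999  0.10679245] mid screws [ 0.62907856 -0.02667775  0.11796667]
x yaw -5.192448404983889 tilt 25.003433751305625
yaw by y -4.710563891380646
by screws -4.406099449794782
[[ 0.903  0.082 -0.421]
 [-0.074  0.997  0.035]
 [ 0.423  0.     0.906]]
in bed [[ 36.1  51.7   2.1]
 [ 35.7 -52.2  -2.1]
 [-37.4 -52.1  -1.4]
 [-34.5  52.7   1.4]
 [  0.   66.5  15.1]
 [ -1.5 -66.5  10.3]]
top L drive top expected px [309.9 199.8]
top R drive top expected px [377.4 206.9]
scene L drive top expected px [283.6 225.8]
scene R drive top expected px [321.7 189.8]
top key [ 0.4792296  -0.32648011] 159.1100958150408
scene key [ 0.4773067  -0.32394332] 160.5185455190166
```

View pics/scr.png

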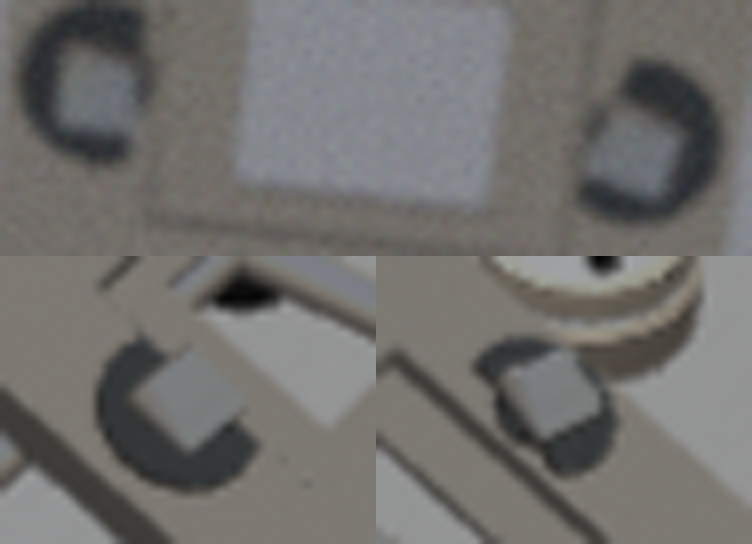

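The right screw's square and flat are clearly turned against the bed, while the left screw's are square to it. I'll cast the picks onto their known planes to get the angle and a consistent origin.

```bash
python3 - <<'E'
from bed import *
B=(R.from_euler('z',-4.8,degrees=True)*R.from_euler('y',-25,degrees=True)).as_matrix();n=B[:,2]
O=np.array([.635,-.027,.108])
tf=lambda p:np.array(p)/8.+[298,188]-.4
sl=lambda p:(np.array(p)-[0,256])/8.+[260,210]-.4
sr=lambda p:(np.array(p)-[376,256])/8.+[300,175]-.4
b=lambda c,uv,h:((onplane(c,uv,O+n*h,n)-O)@B*1000).round(1)
for nm,c,U in(("top",t,T),("scene",s,S)): print(nm,"pocket",b(c,U[:4],0).tolist(),b(c,U[:4],0).mean(0))
items=[("top L sq",t,tf([(62,50),(140,62),(128,133),(52,118)])),("top R sq",t,tf([(607,103),(690,130),(668,200),(585,178)])),
("sc L sq",s,sl([(133,395),(190,345),(243,400),(190,452)])),("sc R sq",s,sr([(500,378),(560,347),(602,400),(548,435)]))]
for nm,c,U in items:
    q=b(c,U,.0165)[:,:2];a=[np.degrees(np.arctan2(*(q[(i+1)%4]-q[i])[::-1]))%90 for i in range(4)];print(nm,q.mean(0),np.round(a),np.linalg.norm(q-np.roll(q,1,0),axis=1))
for nm,c,U in(("top L flat",t,tf([(143,10),(128,155)])),("top R flat",t,tf([(625,75),(580,200)])),("sc L",s,sl([(140,340),(255,435)])),("sc R",s,sr([(478,370),(548,470)]))):
    q=b(c,U,.0055)[:,:2];d=q[1]-q[0];print(nm,q.tolist(),np.degrees(np.arctan2(d[1],d[0])))
E
```

```text
top pocket [[36.6, 52.4, -0.0], [36.6, -51.9, -0.0], [-36.0, -51.7, -0.0], [-36.2, 51.9, -0.0]] [0.25  0.175 0.   ]
scene pocket [[34.7, 50.0, -0.0], [34.4, -49.9, 0.0], [-38.6, -50.8, -0.0], [-34.0, 53.1, -0.0]] [-0.875  0.6    0.   ]
top L sq [ 1.225 66.6  ] [87. 86. 85. 87.] [17.42871194 19.22108218 18.35347379 18.88597363]
top R sq [  0.1 -65.9] [78. 81. 81. 81.] [19.72941966 21.28121237 18.54427135 21.06015195]
sc L sq [-2.175 69.1  ] [89. 85.  1. 86.] [19.23746345 21.80573319 18.56906029 21.40093456]
sc R sq [ -2.7   -62.775] [78. 77. 82. 79.] [19.63288058 22.1054292  18.16865433 21.32650933]
top L flat [[19.6, 57.4], [-17.8, 57.9]] 179.23405927282553
top R flat [[16.1, -61.2], [-17.0, -54.2]] 168.05900909669737
sc L [[17.9, 58.6], [-18.3, 56.7]] -176.99551984381023
sc R [[16.2, -60.3], [-15.5, -50.8]] 163.3173392038973
```

```bash
cat > g.py <<'E'
from h import *
from plant import r, telemetry, capture
O=np.array([.635,-.027,.108]); YB=-4.8
def bedR(turn): # tool frame: z=-n, tool x at bed x turned by `turn` deg about bed z
    return R.from_euler('z',YB,degrees=True)*R.from_euler('y',-25,degrees=True)*R.from_euler('z',turn,degrees=True)*R.from_euler('x',180,degrees=True)
def downR(yaw): return R.from_euler('xyz',[180,0,yaw],degrees=True)
def bedP(x,y,z): return O+R.from_euler('z',YB,degrees=True).apply(R.from_euler('y',-25,degrees=True).apply(np.array([x,y,z])))
def to(*goals):
    s=telemetry.get_state();p=s["tcp_pos"];Q=R.from_euler('xyz',s["eef_rot"],degrees=True)
    print("t",round(s["time_s"],2),"p",p.round(4),"rpy",s["eef_rot"].round(2),"j",s["joints"].round(0),"F",s["contact_force"].round(1),"w",round(s["gripper_width"],4))
    for P,G in goals: print(Q.inv().apply(P-p).round(4).tolist(),(Q.inv()*G).as_rotvec(degrees=True).round(2).tolist())
E
python3 -c "
from g import *
to(((.443,.289,.15),downR(-154)),((.443,.289,.028),downR(-154)))"
```

```text
t 0.1 p [ 0.1621 -0.6548  0.2257] rpy [ 1.7991e+02 -1.0000e-02 -1.6609e+02] j [-60.  21.   1.  -0. -70. -17.] F [ 0.6  0.3 -0.2] w 0.0877
[-0.4995, 0.8485, 0.0769] [0.09, 0.0, -12.09]
[-0.4995, 0.8483, 0.1989] [0.09, 0.0, -12.09]
```

Units first: shifts go in units of 25 mm and turns go in units of 2 degrees. So -0.33 m is -13.2, 0.38 m is 15.2.

```bash
python3 drive.py '[[[-13.2,15.2,0,0,0,0],[-13.2,15.2,0,0,0,0],[-13.2,15.2,0,0,0,0],[-13.2,15.2,0,0,0,0],[-13.2,15.2,0,0,0,0],[-13.2,15.2,0,0,0,0],[-13.2,15.2,0,0,0,0],[-13.2,15.2,0,0,0,0],[-13.2,15.2,0,0,0,0],[-13.2,15.2,0,0,0,0],[-13.2,15.2,0,0,0,0],[-13.2,15.2,0,0,0,0]]]' 0.088; python3 -c "
from g import *
to(((.443,.289,.15),downR(-154)),((.443,.289,.028),downR(-154)))"
```

```text
time_s: 1.1
tcp_pos: [0.3899, -0.2079, 0.2267]
eef_rot: [180.0, 0.0, -166.1]
contact_force: [1.1, -0.7, -0.1]
gripper_width: 0.0876
gripper_force: 0.0
t 1.1 p [ 0.3899 -0.2079  0.2267] rpy [ 1.8000e+02  3.0000e-02 -1.6609e+02] j [ -2.  -2. -27.  -0. -65. -74.] F [ 1.1 -0.7 -0.1] w 0.0876
[-0.1709, 0.4696, 0.0768] [-0.0, 0.03, -12.09]
[-0.1709, 0.4696, 0.1988] [-0.0, 0.03, -12.09]
```

Converted, 0.47 m is 18.8, -0.171 m is -6.84, -12 degrees is -6.

```bash
python3 drive.py '[[[-6.84,18.8,3.08,0,0,-6],[-6.84,18.8,3.08,0,0,-6],[-6.84,18.8,3.08,0,0,-6],[-6.84,18.8,3.08,0,0,-6],[-6.84,18.8,3.08,0,0,-6],[-6.84,18.8,3.08,0,0,-6],[-6.84,18.8,3.08,0,0,-6],[-6.84,18.8,3.08,0,0,-6],[-6.84,18.8,3.08,0,0,-6],[-6.84,18.8,3.08,0,0,-6],[-6.84,18.8,3.08,0,0,-6],[-6.84,18.8,3.08,0,0,-6]]]'; python3 -c "
from g import *
to(((.443,.289,.15),downR(-154)),((.443,.289,.028),downR(-154)))"
```

```text
time_s: 2.1
tcp_pos: [0.4416, 0.2835, 0.15]
eef_rot: [-180.0, -0.0, -154.1]
contact_force: [1.1, -0.2, 0.6]
gripper_width: 0.0874
gripper_force: 0.0
t 2.1 p [0.4416 0.2835 0.15  ] rpy [-1.8000e+02 -1.0000e-02 -1.5406e+02] j [  54.   10.  -24.   -0.  -55. -118.] F [ 1.1 -0.2  0.6] w 0.0874
[-0.0036, 0.0043, 0.0] [-0.0, -0.01, -0.06]
[-0.0037, 0.0043, 0.122] [-0.0, -0.01, -0.06]
```

Converted, 0.122 m is 4.88, 0.11 m is 4.4.

```bash
python3 drive.py '[[[-0.148,0.172,1.6,0,0,0],[-0.148,0.172,3.2,0,0,0],[-0.148,0.172,4.4,0,0,0],[-0.148,0.172,4.88,0,0,0],[-0.148,0.172,4.88,0,0,0]]]'; python3 drive.py '[[[0,0,0,0,0,0],[0,0,0,0,0,0],[0,0,0,0,0,0],[0,0,0,0,0,0],[0,0,0,0,0,0],[0,0,0,0,0,0]]]' 0.03 40;python3 drive.py '[[[0,0,-1.2,0,0,0],[0,0,-2.4,0,0,0],[0,0,-3.6,0,0,0],[0,0,-4.8,0,0,0],[0,0,-6,0,0,0],[0,0,-6,0,0,0]]]'
python3 -c "
from g import *
G=bedR(180)
z=.02
to((bedP(0,0,.13),G),(bedP(0,0,.028),G))"
```

```text
time_s: 2.52
tcp_pos: [0.4416, 0.2849, 0.0248]
eef_rot: [-179.8, -0.4, -154.1]
contact_force: [0.4, -0.9, -1.0]
gripper_width: 0.0875
gripper_force: 0.0
time_s: 3.02
tcp_pos: [0.444, 0.2875, 0.0296]
eef_rot: [179.9, 0.1, -154.1]
contact_force: [-1.0, -0.3, 7.4]
gripper_width: 0.06
gripper_force: 40.0
time_s: 3.52
tcp_pos: [0.4457, 0.2889, 0.1847]
eef_rot: [179.8, 0.5, -154.0]
contact_force: [1.4, 1.2, -2.3]
gripper_width: 0.0601
gripper_force: 40.0
t 3.52 p [0.4457 0.2889 0.1847] rpy [ 179.83    0.5  -154.04] j [  54.    9.  -21.    0.  -60. -118.] F [ 1.4  1.2 -2.3] w 0.0601
[0.0149, -0.3387, -0.0423] [7.0, -23.95, 30.19]
[-0.0213, -0.361, 0.0504] [7.0, -23.95, 30.19]
```

```bash
python3 drive.py '[[[0.6,-13.56,-1.68,3.5,-12,15.1],[0.6,-13.56,-1.68,3.5,-12,15.1],[0.6,-13.56,-1.68,3.5,-12,15.1],[0.6,-13.56,-1.68,3.5,-12,15.1],[0.6,-13.56,-1.68,3.5,-12,15.1],[0.6,-13.56,-1.68,3.5,-12,15.1],[0.6,-13.56,-1.68,3.5,-12,15.1],[0.6,-13.56,-1.68,3.5,-12,15.1],[0.6,-13.56,-1.68,3.5,-12,15.1],[0.6,-13.56,-1.68,3.5,-12,15.1],[0.6,-13.56,-1.68,3.5,-12,15.1],[0.6,-13.56,-1.68,3.5,-12,15.1]]]'
python3 - <<'E'
from g import *
G=bedR(180)
to((bedP(0,0,.08),G),(bedP(0,0,.02),G))
E
```

```text
time_s: 4.52
tcp_pos: [0.5773, -0.0245, 0.2196]
eef_rot: [-179.6, 24.6, 175.3]
contact_force: [0.3, -0.1, -3.8]
gripper_width: 0.0599
gripper_force: 40.0
t 4.52 p [ 0.5773 -0.0245  0.2196] rpy [-179.55   24.62  175.32] j [  24.   -2.  -42.   24.  -31. -137.] F [ 0.3 -0.1 -3.8] w 0.0599
[-0.0054, 0.0027, 0.0455] [-0.4, -0.38, 0.11]
[-0.0058, 0.0031, 0.1055] [-0.4, -0.38, 0.11]
```

Converted, 0.055 m is 2.2, 0.045 m is 1.8, -0.4 degrees is -0.2.

```bash
python3 drive.py '[[[-0.216,0.108,1.2,-0.2,-0.2,0.05],[-0.216,0.108,1.8,-0.2,-0.2,0.05],[-0.216,0.108,2.2,-0.2,-0.2,0.05],[-0.216,0.108,2.2,-0.2,-0.2,0.05],[-0.216,0.108,2.2,-0.2,-0.2,0.05]]]'
python3 - <<'E'
from g import *
G=bedR(180)
to((bedP(0,0,.05),G),(bedP(0,0,.02),G))
o=[]
for n in("scene","top"):
    c=capture(n);np.savez(n+"1.npz",**c)
    f=c["frame"].copy()
    # expected plate underside outline if the tool-plate offset is nominal, and pocket outline
    s=telemetry.get_state();Q=R.from_euler('xyz',s["eef_rot"],degrees=True)
    cr=np.array([(-.035,-.05),(-.035,.05),(.035,.05),(.035,-.05)])
    pl=s["tcp_pos"]+Q.apply(np.c_[cr,np.full(4,.020)])
    pk=np.array([bedP(a*37/35,b*52/50,0) for a,b in cr])
    u=proj(c,[bedP(0,0,0)])[0].astype(int);x0=u[0]-75;y0=u[1]-85;k=f[y0:y0+150,x0:x0+150];k=cv2.resize(k,None,fx=2.66,fy=4,interpolation=cv2.INTER_CUBIC) if 0 else cv2.resize(k,(400,400),interpolation=cv2.INTER_CUBIC)
    for P,col in((pl,(255,0,0)),(pk,(0,255,0))): cv2.polylines(k,[np.int32((proj(c,P)-[x0,y0]+.5)*400/150)],True,col,1)
    o.append(k)
cv2.imwrite("pics/hov.png",np.hstack(o)[:,:,::-1])
E
```

```text
time_s: 4.93
tcp_pos: [0.6053, -0.0239, 0.1718]
eef_rot: [-179.9, 25.0, 175.3]
contact_force: [0.1, -0.4, -3.7]
gripper_width: 0.0601
gripper_force: 40.0
t 4.93 p [ 0.6053 -0.0239  0.1718] rpy [-179.95   24.98  175.33] j [  20.    3.  -45.   30.  -21. -141.] F [ 0.1 -0.4 -3.7] w 0.0601
[-0.0001, -0.0006, 0.0204] [0.0, -0.02, 0.11]
[-0.0001, -0.0006, 0.0504] [0.0, -0.02, 0.11]
```

View pics/hov.png

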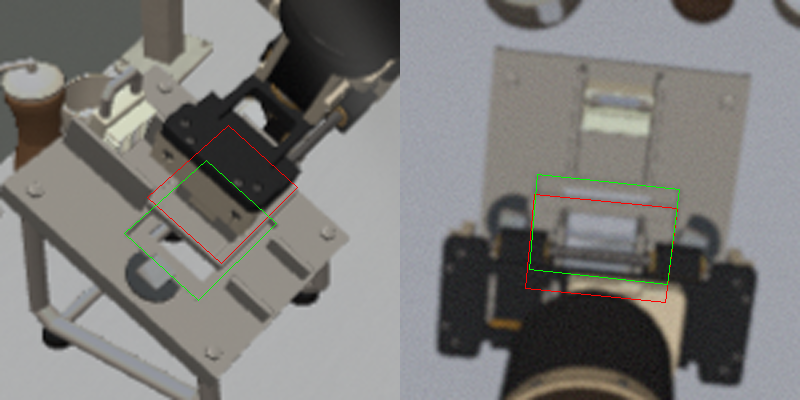

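The hover picture shows the held plate matching its predicted (red) outline, parallel to the pocket (green) at about (200,230) in the scene crop. I'll go down slowly.

```bash
python3 drive.py '[[[0,-0.024,0.8,0,0,0],[0,-0.024,1.36,0,0,0],[0,-0.024,1.52,0,0,0],[0,-0.024,1.64,0,0,0],[0,-0.024,1.64,0,0,0]]]'
python3 drive.py '[[[0,0,0.08,0,0,0],[0,0,0.16,0,0,0],[0,0,0.2,0,0,0],[0,0,0.2,0,0,0]]]'
python3 - <<'E'
from g import *
G=bedR(180)
to((bedP(0,0,.02),G))
s=telemetry.get_state();print("F in tool",R.from_euler('xyz',s["eef_rot"],degrees=True).inv().apply(s["contact_force"]).round(1),s["moment"].round(2))
E
```

```text
time_s: 5.45
tcp_pos: [0.6235, -0.0263, 0.1359]
eef_rot: [180.0, 25.1, 175.3]
contact_force: [-1.0, -0.4, -3.5]
gripper_width: 0.0598
gripper_force: 40.0
time_s: 5.78
tcp_pos: [0.6255, -0.026, 0.1328]
eef_rot: [179.9, 25.3, 175.3]
contact_force: [-13.7, 5.0, 8.9]
gripper_width: 0.0598
gripper_force: 40.0
t 5.78 p [ 0.6255 -0.026   0.1328] rpy [179.94  25.25 175.27] j [  15.    8.  -50.   46.  -12. -153.] F [-13.7   5.    8.9] w 0.0598
[0.0019, -0.0002, 0.0065] [0.09, 0.25, 0.07]
F in tool [  9.    3.9 -14.1] [1.57 4.42 0.6 ]
```

Converted, -0.002 m is -0.08, 0.002 m is 0.08.

```bash
python3 drive.py '[[[0.04,0,-0.08,0,0,0],[0.088,0,-0.08,0,0,0],[0.088,0,-0.08,0,0,0],[0.088,0,-0.04,0,0,0],[0.088,0,0.04,0,0,0],[0.088,0,0.08,0,0,0],[0.088,0,0.08,0,0,0]]]'
cat > f.py <<'E'
from g import *
G=bedR(180)
to((bedP(0,0,.02),G))
s=telemetry.get_state();print("F in tool",R.from_euler('xyz',s["eef_rot"],degrees=True).inv().apply(s["contact_force"]).round(1),s["moment"].round(2))
E
python3 f.py
```

```text
time_s: 6.37
tcp_pos: [0.6243, -0.0268, 0.1278]
eef_rot: [180.0, 25.1, 175.2]
contact_force: [0.5, -1.1, -3.6]
gripper_width: 0.0597
gripper_force: 40.0
t 6.37 p [ 0.6243 -0.0268  0.1278] rpy [180.    25.06 175.22] j [  14.    8.  -51.   49.  -11. -155.] F [ 0.5 -1.1 -3.6] w 0.0597
[-0.0013, 0.0007, 0.0025] [0.01, 0.06, 0.02]
F in tool [ 1.  -1.   3.5] [0.17 2.   0.02]
```

Converted, 0.002 m is 0.08, 0.001 m is 0.04.

```bash
python3 drive.py '[[[0,0,0.04,0,0,0],[0,0,0.08,0,0,0],[0,0,0.08,0,0,0]]]'; python3 f.py;  python3 drive.py '[[[0,0,0.04,0,0,0],[0,0,0.04,0,0,0],[0,0,0.04,0,0,0]]]'; python3 f.py
```

```text
time_s: 6.62
tcp_pos: [0.6256, -0.0271, 0.1274]
eef_rot: [180.0, 25.2, 175.2]
contact_force: [-4.2, -0.4, 4.9]
gripper_width: 0.0596
gripper_force: 40.0
t 6.62 p [ 0.6256 -0.0271  0.1274] rpy [179.99  25.18 175.19] j [  14.    8.  -51.   50.  -10. -157.] F [-4.2 -0.4  4.9] w 0.0596
[-0.0003, 0.0009, 0.0015] [0.0, 0.18, -0.01]
F in tool [ 1.7 -0.8 -6.2] [-0.19  2.53 -0.12]
time_s: 6.87
tcp_pos: [0.6258, -0.0271, 0.1273]
eef_rot: [180.0, 25.2, 175.2]
contact_force: [-13.1, 0.2, 13.5]
gripper_width: 0.0599
gripper_force: 40.0
t 6.87 p [ 0.6258 -0.0271  0.1273] rpy [179.98  25.24 175.19] j [  13.    8.  -51.   51.  -10. -157.] F [-13.1   0.2  13.5] w 0.0599
[-0.0001, 0.0009, 0.0014] [0.01, 0.24, -0.01]
F in tool [  6.1  -0.9 -17.8] [ 0.06  3.94 -0.07]
```

Converted, -0.001 m is -0.04.

```bash
python3 drive.py '[[[0,0,-0.04,0,0,0],[0,0,-0.04,0,0,0],[0,0,-0.04,0,0,0],[0,0,-0.04,0,0,0]]]' 0.070; python3 drive.py '[[[0,0,-0.8,0,0,0],[0,0,-2.4,0,0,0],[0,0,-4,0,0,0],[0,0,-5.6,0,0,0],[0,0,-6,0,0,0]]]'
python3 - <<'E'
from g import *
to(((.49,-.2,.25),downR(160)),((.478,-.3265,.16),downR(160)))
for n in("top","scene"):
    c=capture(n);np.savez(n+"2.npz",**c)
    P=cloud(c);B=R.from_euler('z',YB,degrees=True)*R.from_euler('y',-25,degrees=True)
    q=B.inv().apply(P.reshape(-1,3)-O);m=(c["z_map"].ravel()>0)&(abs(q[:,0])<.045)&(abs(q[:,1])<.04)&(q[:,2]>.038)&(q[:,2]<.054)
    w=q[m]*1000
    if len(w)>20:print(n,len(w),"cheek tops z",np.median(w[:,2]),cv2.minAreaRect(w[:,:2].astype(np.float32)))
    u=proj(c,[O])[0].astype(int);k=c["frame"][u[1]-70:u[1]+60,u[0]-65:u[0]+65];cv2.imwrite(f"pics/k{n}.png",cv2.resize(k,(400,400),interpolation=cv2.INTER_CUBIC)[:,:,::-1])
cv2.imwrite("pics/seat.png",np.hstack([cv2.imread("pics/ktop.png"),cv2.imread("pics/kscene.png")]))
E
```

```text
time_s: 7.2
tcp_pos: [0.6257, -0.0264, 0.1268]
eef_rot: [180.0, 25.1, 175.2]
contact_force: [-0.1, -0.2, -0.2]
gripper_width: 0.0696
gripper_force: 0.0
time_s: 7.62
tcp_pos: [0.5627, -0.0199, 0.2693]
eef_rot: [179.7, 25.5, 175.2]
contact_force: [1.5, 1.0, 0.8]
gripper_width: 0.0698
gripper_force: 0.0
t 7.62 p [ 0.5627 -0.0199  0.2693] rpy [179.72  25.54 175.21] j [  26.   -7.  -38.   20.  -38. -134.] F [1.5 1.  0.8] w 0.0698
[0.0601, -0.1855, -0.0083] [3.67, 25.35, 15.02]
[0.1001, -0.313, 0.0717] [3.67, 25.35, 15.02]
top 419 cheek tops z 44.854602521997634 ((0.7894115447998047, 0.9667186737060547), (63.167869567871094, 56.091983795166016), 89.51763916015625)
scene 401 cheek tops z 44.12022103300614 ((-2.0837650299072266, 0.8209362030029297), (62.85661697387695, 56.03691482543945), 89.82899475097656)
```

View pics/seat.png

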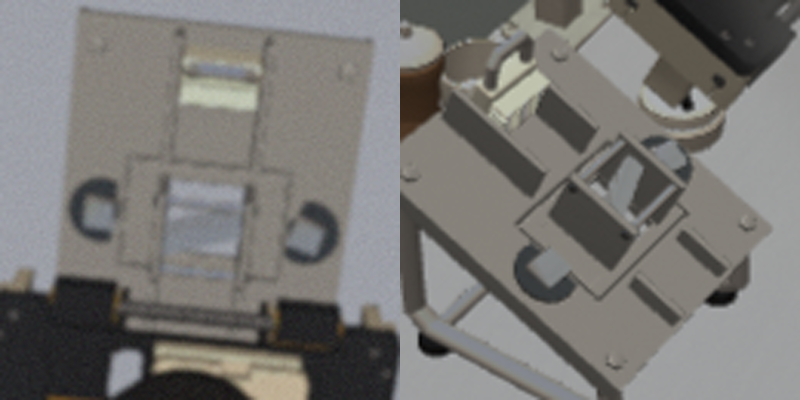

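The picture shows the cassette flush and square in the pocket, at about (203,215) in the top crop, with cheek tops 45 mm above the bed as expected. Next is the key.

Converted, 0.1 m is 4, -0.313 m is -12.52, 25.3 degrees is 12.65.

```bash
python3 drive.py '[[[4,-12.52,2.88,1.85,12.65,7.5],[4,-12.52,2.88,1.85,12.65,7.5],[4,-12.52,2.88,1.85,12.65,7.5],[4,-12.52,2.88,1.85,12.65,7.5],[4,-12.52,2.88,1.85,12.65,7.5],[4,-12.52,2.88,1.85,12.65,7.5],[4,-12.52,2.88,1.85,12.65,7.5],[4,-12.52,2.88,1.85,12.65,7.5],[4,-12.52,2.88,1.85,12.65,7.5],[4,-12.52,2.88,1.85,12.65,7.5],[4,-12.52,2.88,1.85,12.65,7.5]]]' 0.05
python3 -c "
from g import *
to(((.478,-.3265,.051),downR(160)))"
```

```text
time_s: 8.63
tcp_pos: [0.4753, -0.3288, 0.1532]
eef_rot: [-179.6, -0.4, 159.8]
contact_force: [0.9, 0.5, 0.2]
gripper_width: 0.0502
gripper_force: 0.0
t 8.63 p [ 0.4753 -0.3288  0.1532] rpy [-179.61   -0.43  159.79] j [-15.  15. -18.   0. -58. -95.] F [0.9 0.5 0.2] w 0.0502
[-0.0025, 0.0038, 0.1022] [-0.39, -0.43, -0.21]
```

Converted, 0.06 m is 2.4, 0.03 m is 1.2.

```bash
python3 drive.py '[[[0,0,1.2,0,0,0],[0,0,2.4,0,0,0],[0,0,2.4,0,0,0],[0,0,2.4,0,0,0],[0,0,2.4,0,0,0]]]'
python3 -c "
from g import *
to(((.478,-.3265,.051),downR(160)))"
```

```text
time_s: 9.05
tcp_pos: [0.4769, -0.3283, 0.0962]
eef_rot: [-179.6, -0.2, 160.0]
contact_force: [0.8, -0.4, 0.1]
gripper_width: 0.0499
gripper_force: 0.0
t 9.05 p [ 0.4769 -0.3283  0.0962] rpy [-179.6    -0.22  160.01] j [-15.  18. -21.   0. -50. -95.] F [ 0.8 -0.4  0.1] w 0.0499
[-0.0006, 0.0023, 0.0452] [-0.4, -0.22, 0.01]
```

```bash
python3 drive.py '[[[-0.024,0.072,1.2,-0.2,0,0],[-0.024,0.072,1.8,-0.2,0,0],[-0.024,0.072,1.8,-0.2,0,0],[-0.024,0.072,1.8,-0.2,0,0],[-0.024,0.072,1.8,-0.2,0,0]]]'
python3 drive.py '[[[0,0,0,0,0,0],[0,0,0,0,0,0],[0,0,0,0,0,0],[0,0,0,0,0,0],[0,0,0,0,0,0],[0,0,0,0,0,0],[0,0,0,0,0,0]]]' 0.0 50
python3 -c "
from g import *
to()"
python3 drive.py '[[[0,0,-1.2,0,0,0],[0,0,-2.8,0,0,0],[0,0,-4.4,0,0,0],[0,0,-6,0,0,0],[0,0,-7.6,0,0,0],[0,0,-8,0,0,0],[0,0,-8,0,0,0],[0,0,-8,0,0,0]]]'
python3 - <<'E'
from g import *
s=telemetry.get_state();Q=R.from_euler('xyz',s["eef_rot"],degrees=True)
for k in (-.066,):
    G=bedR(270-11);to((bedP(0,k,.2),G),(bedP(0,k,.1),G))
for n in("scene","top"):
    c=capture(n);np.savez(n+"3.npz",**c);P=cloud(c).reshape(-1,3);q=Q.inv().apply(P-s["tcp_pos"])*1000
    for nm,lo,hi in(("socket",33,60),("bar",-25,-4)):
        m=(abs(q[:,0])<45)&(abs(q[:,1])<25)&(q[:,2]>lo)&(q[:,2]<hi)&(c["z_map"].ravel()>0);w=q[m]
        if len(w)>10:print(n,nm,len(w),w.min(0).round(1),w.max(0).round(1),cv2.minAreaRect(w[:,:2].astype(np.float32)))
c=np.load("scene3.npz");u=proj(c,[s["tcp_pos"]])[0].astype(int)
x0=max(u[0]-45,0);y0=max(u[1]-35,0);k=c["frame"][y0:y0+90,x0:x0+90];cv2.imwrite("pics/key.png",cv2.resize(k,(540,540),interpolation=cv2.INTER_CUBIC)[:,:,::-1]);print(x0,y0)
E
```

```text
time_s: 9.47
tcp_pos: [0.4779, -0.3277, 0.0518]
eef_rot: [180.0, -0.1, 160.0]
contact_force: [-0.1, -0.0, 0.3]
gripper_width: 0.05
gripper_force: 0.0
time_s: 10.05
tcp_pos: [0.4764, -0.3273, 0.0496]
eef_rot: [180.0, -0.3, 159.9]
contact_force: [-0.2, -1.5, 1.1]
gripper_width: 0.0118
gripper_force: 50.0
t 10.05 p [ 0.4764 -0.3273  0.0496] rpy [179.98  -0.31 159.9 ] j [-15.  22. -24.  -0. -45. -95.] F [-0.2 -1.5  1.1] w 0.0118
time_s: 10.72
tcp_pos: [0.4771, -0.3273, 0.2491]
eef_rot: [179.9, -0.3, 159.9]
contact_force: [0.3, 0.4, -2.9]
gripper_width: 0.0117
gripper_force: 50.0
t 10.72 p [ 0.4771 -0.3273  0.2491] rpy [179.92  -0.3  159.88] j [-15.  11. -10.  -0. -70. -95.] F [ 0.3  0.4 -2.9] w 0.0117
[0.0193, 0.2504, -0.0397] [15.09, -23.97, -92.67]
[-0.0219, 0.2614, 0.0508] [15.09, -23.97, -92.67]
scene socket 136 [-18.7 -14.6  33.2] [13.6 18.9 49.8] ((5.031824111938477, 9.484994888305664), (24.635255813598633, 43.6722412109375), 45.16223907470703)
scene bar 233 [-33.5 -21.5 -25. ] [29.6 24.9 -4.1] ((0.17583942413330078, 5.0365753173828125), (46.294864654541016, 51.018775939941406), 48.322967529296875)
393 67
```

View pics/key.png

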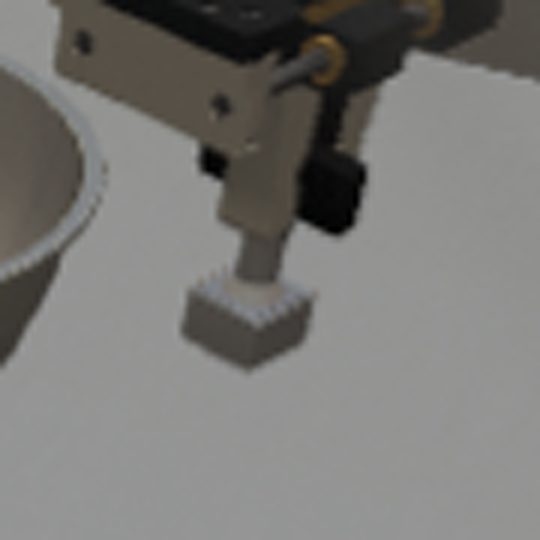

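The picture shows the key held straight in the fingers, with the socket level at about (248,320). Its foot is 50 mm below the TCP and about 2 mm off along tool x, which I'll compensate.

Units first: shifts go in units of 25 mm and turns go in units of 2 degrees. So 0.25 m is 10, -0.04 m is -1.6, -92.7 degrees is -46.35.

```bash
python3 drive.py '[[[0.76,10,-1.6,7.55,-12,-46.35],[0.76,10,-1.6,7.55,-12,-46.35],[0.76,10,-1.6,7.55,-12,-46.35],[0.76,10,-1.6,7.55,-12,-46.35],[0.76,10,-1.6,7.55,-12,-46.35],[0.76,10,-1.6,7.55,-12,-46.35],[0.76,10,-1.6,7.55,-12,-46.35],[0.76,10,-1.6,7.55,-12,-46.35],[0.76,10,-1.6,7.55,-12,-46.35],[0.76,10,-1.6,7.55,-12,-46.35],[0.76,10,-1.6,7.55,-12,-46.35],[0.76,10,-1.6,7.55,-12,-46.35]]]'
python3 drive.py '[[[0,0,0,0,0,0],[0,0,0,0,0,0]]]'
python3 -c "
from g import *
G=bedR(259)
to((bedP(-.0003,-.0677,.1),G),(bedP(-.0003,-.0677,.0552),G))"
```

```text
time_s: 11.82
tcp_pos: [0.5444, -0.0864, 0.2872]
eef_rot: [-158.2, 6.0, -115.2]
contact_force: [0.8, -1.0, -3.2]
gripper_width: 0.012
gripper_force: 50.0
time_s: 11.98
tcp_pos: [0.5445, -0.087, 0.2882]
eef_rot: [-158.3, 6.2, -115.8]
contact_force: [1.0, -0.5, -1.8]
gripper_width: 0.0119
gripper_force: 50.0
t 11.98 p [ 0.5445 -0.087   0.2882] rpy [-158.3     6.18 -115.77] j [ 19.  -7. -33.  15. -45. -55.] F [ 1.  -0.5 -1.8] w 0.0119
[-0.0052, -0.0036, 0.0991] [1.86, -2.87, -10.66]
[-0.0075, -0.0048, 0.1438] [1.86, -2.87, -10.66]
```

Converted, 0.112 m is 4.48, 0.09 m is 3.6, -10.7 degrees is -5.35.

```bash
python3 drive.py '[[[-0.208,-0.144,1.2,0.95,-1.45,-5.35],[-0.208,-0.144,2.4,0.95,-1.45,-5.35],[-0.208,-0.144,3.6,0.95,-1.45,-5.35],[-0.208,-0.144,4.48,0.95,-1.45,-5.35],[-0.208,-0.144,4.48,0.95,-1.45,-5.35],[-0.208,-0.144,4.48,0.95,-1.45,-5.35],[-0.208,-0.144,4.48,0.95,-1.45,-5.35]]]'
python3 - <<'E'
from g import *
G=bedR(259)
to((bedP(-.0003,-.0677,.0665),G),(bedP(-.0003,-.0677,.0552),G))
o=[]
for n in("scene","top"):
    c=capture(n);np.savez(n+"4.npz",**c)
    u=proj(c,[bedP(0,-.066,.02)])[0].astype(int);k=c["frame"][u[1]-30:u[1]+30,u[0]-30:u[0]+30];o.append(cv2.resize(k,(400,400),interpolation=cv2.INTER_CUBIC))
cv2.imwrite("pics/kon.png",np.hstack(o)[:,:,::-1])
E
```

```text
time_s: 12.57
tcp_pos: [0.5938, -0.0912, 0.1888]
eef_rot: [-155.2, 4.6, -104.6]
contact_force: [0.7, -0.1, -1.8]
gripper_width: 0.0121
gripper_force: 50.0
t 12.57 p [ 0.5938 -0.0912  0.1888] rpy [-155.21    4.64 -104.6 ] j [ 14.   2. -41.  19. -24. -46.] F [ 0.7 -0.1 -1.8] w 0.0121
[0.0007, 0.0021, 0.0218] [-0.18, 0.09, 0.17]
[0.0007, 0.0021, 0.0331] [-0.18, 0.09, 0.17]
```

View pics/kon.png

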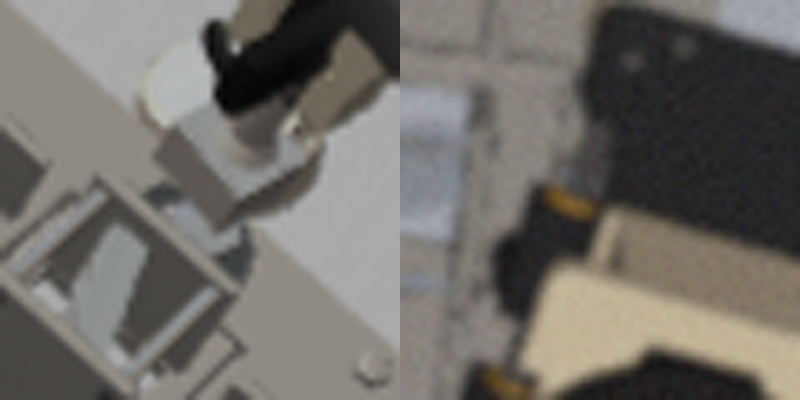

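The socket sits squarely above the right drive, at about (235,165) against the drive at (205,215) in the scene crop, so I'll lower it.

Converted, 0.022 m is 0.88, 0.018 m is 0.72.

```bash
python3 drive.py '[[[0.028,0.08,0.4,0,0,0],[0.028,0.08,0.72,0,0,0],[0.028,0.08,0.88,0,0,0],[0.028,0.08,0.88,0,0,0],[0.028,0.08,0.88,0,0,0]]]'
cat > f2.py <<'E'
from g import *
import sys
a=list(map(float,sys.argv[1:]));G=bedR(a[0])
to((bedP(a[1],a[2],.0552),G))
s=telemetry.get_state();Q=R.from_euler('xyz',s["eef_rot"],degrees=True);print("F in tool",Q.inv().apply(s["contact_force"]).round(1),"M",Q.inv().apply(s["moment"]).round(2))
E
python3 f2.py 259 -.0003 -.0677; python3 drive.py '[[[0,0,0.08,0,0,0],[0,0,0.16,0,0,0],[0,0,0.24,0,0,0],[0,0,0.24,0,0,0]]]';python3 f2.py 259 -.0003 -.0677
```

```text
time_s: 13.08
tcp_pos: [0.6007, -0.0923, 0.1678]
eef_rot: [-155.2, 4.6, -104.5]
contact_force: [-0.4, 0.5, -3.4]
gripper_width: 0.0117
gripper_force: 50.0
t 13.08 p [ 0.6007 -0.0923  0.1678] rpy [-155.17    4.64 -104.51] j [ 13.   4. -43.  22. -20. -48.] F [-0.4  0.5 -3.4] w 0.0117
[-0.0002, -0.0004, 0.0111] [-0.21, 0.13, 0.25]
F in tool [-0.1  1.9  2.9] M [-2.    0.44 -0.03]
time_s: 13.42
tcp_pos: [0.6031, -0.0927, 0.1619]
eef_rot: [-155.2, 4.6, -104.5]
contact_force: [0.8, -3.6, -3.0]
gripper_width: 0.0119
gripper_force: 50.0
t 13.42 p [ 0.6031 -0.0927  0.1619] rpy [-155.2     4.62 -104.52] j [ 13.   5. -43.  23. -19. -49.] F [ 0.8 -3.6 -3. ] w 0.0119
[-0.0005, -0.0006, 0.0047] [-0.19, 0.11, 0.25]
F in tool [ 3.6 -0.4  3.2] M [-1.29  1.79  0.02]
```

Converted, 0.004 m is 0.16, 0.003 m is 0.12.

```bash
python3 drive.py '[[[0.028,0,0.04,0,0,0],[0.028,0,0.12,0,0,0],[0.028,0,0.16,0,0,0],[0.028,0,0.16,0,0,0]]]';python3 f2.py 259 -.0003 -.0677
```

```text
time_s: 13.75
tcp_pos: [0.6047, -0.0933, 0.1581]
eef_rot: [-155.2, 4.6, -104.5]
contact_force: [0.4, -3.0, -2.8]
gripper_width: 0.0117
gripper_force: 50.0
t 13.75 p [ 0.6047 -0.0933  0.1581] rpy [-155.2     4.63 -104.51] j [ 13.   5. -44.  23. -19. -49.] F [ 0.4 -3.  -2.8] w 0.0117
[-0.001, -0.0007, 0.0006] [-0.18, 0.12, 0.26]
F in tool [3.  0.  2.8] M [-1.62  1.52 -0.  ]
```

```bash
python3 drive.py '[[[0,0.008,0,0,0,3.5],[-0.004,0.02,0,0,0,7],[-0.008,0.028,0,0,0,10.5],[-0.012,0.04,0,0,0,14],[-0.016,0.048,0,0,0,17.5],[-0.02,0.052,0,0,0,21],[-0.02,0.052,0,0,0,21]]]';python3 f2.py 180 -.002 -.066
```

```text
time_s: 14.33
tcp_pos: [0.6037, -0.0925, 0.1579]
eef_rot: [-164.3, 20.0, -145.1]
contact_force: [-0.1, -3.7, -2.2]
gripper_width: 0.0117
gripper_force: 50.0
t 14.33 p [ 0.6037 -0.0925  0.1579] rpy [-164.26   19.96 -145.06] j [ 13.   5. -44.  24. -18. -92.] F [-0.1 -3.7 -2.2] w 0.0117
[-0.0013, 0.0014, 0.0009] [0.01, 0.24, 36.93]
F in tool [ 2.8 -2.5  2.1] M [ 0.21  2.37 -0.06]
```

Converted, 0.0012 m is 0.048, 0.001 m is 0.04, 35 degrees is 17.5.

```bash
python3 drive.py '[[[0,0.008,0,0,0,3.5],[-0.004,0.02,0,0,0,7],[-0.008,0.028,0,0,0,10.5],[-0.012,0.04,0,0,0,14],[-0.016,0.048,0,0,0,17.5],[-0.016,0.048,0,0,0,17.5]]]';python3 f2.py 180 -.002 -.066;python3 drive.py '[[[0,0.004,0,0,0,1.5],[0,0.008,0,0,0,3],[0,0.008,0,0,0,3]]]';python3 f2.py 180 -.002 -.066
```

```text
time_s: 14.83
tcp_pos: [0.6034, -0.0913, 0.1577]
eef_rot: [-179.1, 25.2, 177.6]
contact_force: [0.2, -4.8, -2.0]
gripper_width: 0.0117
gripper_force: 50.0
t 14.83 p [ 0.6034 -0.0913  0.1577] rpy [-179.06   25.2   177.6 ] j [  13.    5.  -44.   24.  -18. -127.] F [ 0.2 -4.8 -2. ] w 0.0117
[-0.0006, 0.0007, 0.0009] [0.08, 0.22, 2.17]
F in tool [ 0.5 -4.7  2.1] M [ 1.71  1.77 -0.03]
time_s: 15.08
tcp_pos: [0.6035, -0.091, 0.1577]
eef_rot: [178.3, 25.2, 171.3]
contact_force: [-0.3, -4.0, -3.3]
gripper_width: 0.0117
gripper_force: 50.0
t 15.08 p [ 0.6035 -0.091   0.1577] rpy [178.27  25.16 171.35] j [  13.    5.  -44.   24.  -18. -133.] F [-0.3 -4.  -3.3] w 0.0117
[-0.0006, 0.0005, 0.0009] [0.09, 0.22, -3.48]
F in tool [ 1.1 -4.1  3. ] M [ 1.9   1.55 -0.04]
```

```bash
python3 drive.py '[[[0,0.004,0,0,0,1.5],[0,0.004,0,0,0,1.5]]]';python3 f2.py 180 -.002 -.066|tail -1;python3 drive.py '[[[0,0.004,0,0,0,1.5],[0,0.004,0,0,0,1.5]]]';python3 f2.py 180 -.002 -.066
python3 - <<'E'
from g import *
c=capture("scene");np.savez("scene5.npz",**c);o=[]
u=proj(c,[bedP(0,-.066,.02)])[0].astype(int);k=c["frame"][u[1]-30:u[1]+30,u[0]-30:u[0]+30];cv2.imwrite("pics/k5.png",cv2.resize(k,(500,500),interpolation=cv2.INTER_CUBIC)[:,:,::-1])
E
```

```text
time_s: 15.25
tcp_pos: [0.6035, -0.0909, 0.1578]
eef_rot: [176.9, 25.0, 168.0]
contact_force: [0.1, -5.4, -1.9]
gripper_width: 0.0121
gripper_force: 50.0
F in tool [-0.3 -5.4  2. ] M [ 2.14  1.4  -0.11]
time_s: 15.42
tcp_pos: [0.6035, -0.0908, 0.1578]
eef_rot: [175.4, 24.8, 164.7]
contact_force: [0.5, -4.9, -2.8]
gripper_width: 0.012
gripper_force: 50.0
t 15.42 p [ 0.6035 -0.0908  0.1578] rpy [175.44  24.83 164.66] j [  13.    5.  -44.   24.  -18. -139.] F [ 0.5 -4.9 -2.8] w 0.012
[-0.0005, 0.0003, 0.0009] [0.11, 0.22, -9.55]
F in tool [-0.4 -4.8  2.9] M [ 2.22  1.22 -0.06]
```

View pics/k5.png

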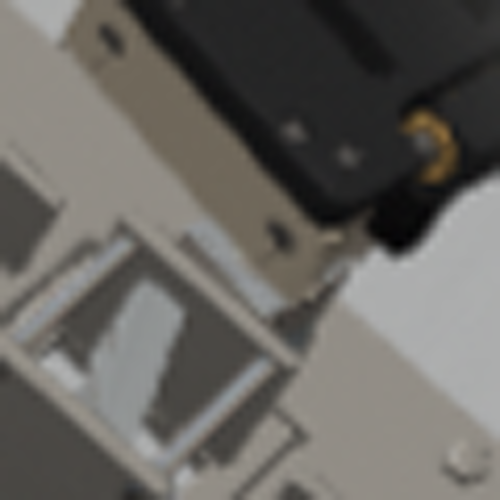

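```bash
for i in 1 2 ; do python3 drive.py '[[[0,0.004,0,0,0,1.5],[0,0.004,0,0,0,1.5]]]' >/dev/null;python3 f2.py 180 -.002 -.066; done
```

```text
t 15.63 p [ 0.6036 -0.0907  0.1578] rpy [174.04  24.56 161.32] j [  13.    5.  -44.   24.  -18. -142.] F [ 0.9 -4.  -2.5] w 0.012
[-0.0005, 0.0002, 0.0009] [0.12, 0.22, -12.6]
F in tool [-0.9 -3.8  2.8] M [ 2.25  1.13 -0.27]
t 15.8 p [ 0.6036 -0.0905  0.1579] rpy [172.69  24.22 158.07] j [  13.    5.  -44.   24.  -18. -145.] F [ 0.4 -3.7 -3.2] w 0.0123
[-0.0005, -0.0, 0.0009] [0.13, 0.22, -15.59]
F in tool [-0.3 -3.7  3.2] M [ 2.21  1.18 -0.44]
```

The torque rose to 0.44 N m, so the screw is at its stop. I'll back off within the play, lift, and go to the left screw.

Converted, -0.0004 m is -0.016, -0.0003 m is -0.012, -9 degrees is -4.5.

```bash
python3 drive.py '[[[0,-0.012,0,0,0,-2.5],[0,-0.016,0,0,0,-4.5],[0,-0.016,0,0,0,-4.5]]]';python3 drive.py '[[[0,0,-0.4,0,0,0],[0,0,-1.2,0,0,0],[0,0,-2.4,0,0,0],[0,0,-3.6,0,0,0],[0,0,-4.8,0,0,0],[0,0,-4.8,0,0,0],[0,0,-4.8,0,0,0]]]'
python3 - <<'E'
from g import *
s=telemetry.get_state();Q=R.from_euler('xyz',s["eef_rot"],degrees=True)
G=bedR(267)
to((bedP(0,.066,.16),G),(bedP(0,.066,.08),G))
for n in("scene","top"):
    c=capture(n);np.savez(n+"6.npz",**c);q=Q.inv().apply(cloud(c).reshape(-1,3)-s["tcp_pos"])*1000
    m=(abs(q[:,0])<45)&(abs(q[:,1])<25)&(q[:,2]>33)&(q[:,2]<60)&(c["z_map"].ravel()>0);w=q[m]
    if len(w)>10:print(n,len(w),w.min(0).round(1),w.max(0).round(1),cv2.minAreaRect(w[:,:2].astype(np.float32)))
c=np.load("scene6.npz")
o=[]
for P in(bedP(0,-.066,.005),s["tcp_pos"]+Q.apply([0,0,.03])):
    u=proj(c,[P])[0].astype(int);k=c["frame"][u[1]-30:u[1]+30,u[0]-30:u[0]+30];o.append(cv2.resize(k,(400,400),interpolation=cv2.INTER_CUBIC))
cv2.imwrite("pics/k6.png",np.hstack(o)[:,:,::-1])
E
```

```text
time_s: 16.05
tcp_pos: [0.6034, -0.0908, 0.1577]
eef_rot: [176.9, 25.0, 168.2]
contact_force: [-0.6, -2.3, -2.3]
gripper_width: 0.0119
gripper_force: 50.0
time_s: 16.63
tcp_pos: [0.5536, -0.0858, 0.2692]
eef_rot: [176.5, 25.3, 167.8]
contact_force: [0.0, 0.1, -3.3]
gripper_width: 0.0121
gripper_force: 50.0
t 16.63 p [ 0.5536 -0.0858  0.2692] rpy [176.53  25.34 167.77] j [  17.   -7.  -37.   15.  -37. -129.] F [ 0.   0.1 -3.3] w 0.0121
[0.0146, 0.1305, 0.0189] [-0.18, 0.68, -93.71]
[0.0153, 0.13, 0.0989] [-0.18, 0.68, -93.71]
scene 127 [-16.5 -13.8  33. ] [15.8 18.7 49.4] ((6.813268661499023, 9.525003433227539), (23.33719253540039, 43.47142791748047), 47.19252395629883)
top 50 [-18.2 -15.5  33. ] [ 0.4 17.2 50.1] ((-10.032110214233398, 1.4098548889160156), (32.62583541870117, 18.47942543029785), 85.83893585205078)
```

View pics/k6.png

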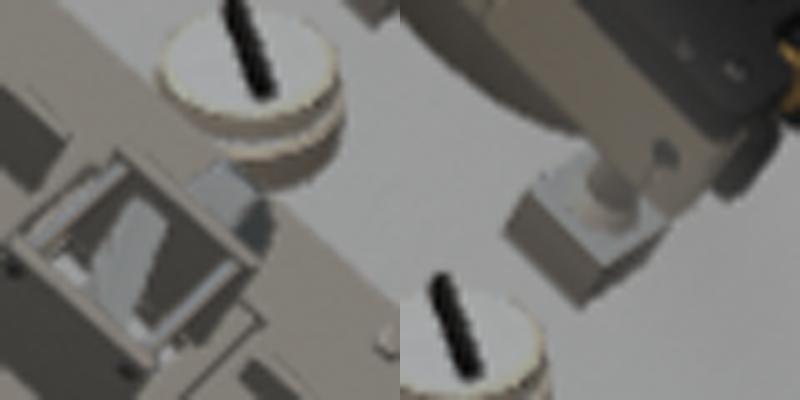

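The right screw now stands square with its round side over the plate edge, with the disc visible at about (258,220) in the left crop. The key is still straight in the grip. On to the left screw, using numbers only now.

```bash
python3 drive.py '[[[0.584,5.2,0.76,0,0.35,-46.85],[0.584,5.2,0.76,0,0.35,-46.85],[0.584,5.2,0.76,0,0.35,-46.85],[0.584,5.2,0.76,0,0.35,-46.85],[0.584,5.2,0.76,0,0.35,-46.85],[0.584,5.2,0.76,0,0.35,-46.85],[0.584,5.2,0.76,0,0.35,-46.85],[0.584,5.2,0.76,0,0.35,-46.85],[0.584,5.2,0.76,0,0.35,-46.85],[0.584,5.2,0.76,0,0.35,-46.85],[0.584,5.2,0.76,0,0.35,-46.85],[0.584,5.2,0.76,0,0.35,-46.85]]]'
python3 drive.py '[[[0,0,0,0,0,0],[0,0,0,0,0,0]]]'
python3 f2.py 267 0 .0633
```

```text
time_s: 17.73
tcp_pos: [0.5719, 0.0428, 0.2476]
eef_rot: [-155.7, 4.0, -104.4]
contact_force: [-1.5, -1.2, -2.4]
gripper_width: 0.0121
gripper_force: 50.0
time_s: 17.9
tcp_pos: [0.5719, 0.0428, 0.2482]
eef_rot: [-155.7, 4.3, -104.9]
contact_force: [0.1, -0.3, -2.0]
gripper_width: 0.012
gripper_force: 50.0
t 17.9 p [0.5719 0.0428 0.2482] rpy [-155.7     4.29 -104.93] j [ 32.  -4. -40.  25. -37. -66.] F [ 0.1 -0.3 -2. ] w 0.012
[-0.0003, -0.0036, 0.1009] [0.31, -0.34, -7.99]
F in tool [0.4 0.6 1.9] M [-1.88  0.35  0.03]
```

```bash
python3 - <<'E'
# left drive angle re-measured in the scene picture, on its plane 17 mm above the bed
from g import *
c=np.load("scene6.npz");B=(R.from_euler('z',YB,degrees=True)*R.from_euler('y',-25,degrees=True)).as_matrix()
u=proj(c,[bedP(0,.066,.012)])[0].astype(int);g=cv2.cvtColor(c["frame"],cv2.COLOR_RGB2GRAY)[u[1]-18:u[1]+18,u[0]-18:u[0]+18];g=cv2.resize(g,None,fx=4,fy=4,interpolation=cv2.INTER_CUBIC)
m=(g<80).astype(np.uint8);n,l,st,ce=cv2.connectedComponentsWithStats(m);i=1+st[1:,4].argmax();v,w=np.where(l==i)
q=(onplane(c,np.c_[w,v]/4.+u-18,bedP(0,0,.0055),B[:,2])-O)@B*1000;print("dark disc L: mean",q.mean(0).round(1),"n",len(q),q.min(0).round(1),q.max(0).round(1))
E
```

```text
dark disc L: mean [ 4.3 21.   5.5] n 2750 [-20.2  -0.5   5.5] [25.1 32.7  5.5]
```

```bash
python3 drive.py '[[[-0.012,-0.144,1.2,0.15,-0.15,-3.5],[-0.012,-0.144,2.4,0.15,-0.15,-4],[-0.012,-0.144,3.2,0.15,-0.15,-4],[-0.012,-0.144,3.4,0.15,-0.15,-4],[-0.012,-0.144,3.4,0.15,-0.15,-4],[-0.012,-0.144,3.4,0.15,-0.15,-4]]]'
python3 f2.py 267 0 .0633
```

```text
time_s: 18.4
tcp_pos: [0.6109, 0.0385, 0.1742]
eef_rot: [-155.0, 1.2, -97.5]
contact_force: [0.7, 0.5, -2.3]
gripper_width: 0.0118
gripper_force: 50.0
t 18.4 p [0.6109 0.0385 0.1742] rpy [-154.95    1.21  -97.45] j [ 27.   4. -46.  36. -22. -66.] F [ 0.7  0.5 -2.3] w 0.0118
[0.0, 0.0012, 0.0173] [-0.08, -0.02, 0.09]
F in tool [-0.6  0.4  2.4] M [-1.87  0.06  0.06]
```

Converted, 0.012 m is 0.48, 0.011 m is 0.44.

```bash
python3 drive.py '[[[0,0.048,0.16,0,0,0],[0,0.048,0.28,0,0,0],[0,0.048,0.36,0,0,0],[0,0.048,0.44,0,0,0],[0,0.048,0.48,0,0,0],[0,0.048,0.48,0,0,0]]]'
python3 f2.py 267 0 .0633
```

```text
time_s: 18.9
tcp_pos: [0.6148, 0.0385, 0.1627]
eef_rot: [-154.9, 1.2, -97.3]
contact_force: [0.3, -0.3, -1.6]
gripper_width: 0.012
gripper_force: 50.0
t 18.9 p [0.6148 0.0385 0.1627] rpy [-154.92    1.2   -97.34] j [ 25.   5. -47.  39. -20. -68.] F [ 0.3 -0.3 -1.6] w 0.012
[0.0002, -0.0001, 0.0052] [-0.1, 0.02, 0.19]
F in tool [0.3 0.4 1.5] M [-1.92  0.16  0.  ]
```

```bash
python3 drive.py '[[[0,0,0.08,0,0,0],[0,0,0.16,0,0,0],[0,0,0.18,0,0,0],[0,0,0.18,0,0,0]]]'
python3 f2.py 267 0 .0633
python3 drive.py '[[[0,0.008,0,0,0,3.5],[-0.004,0.02,0,0,0,7],[-0.008,0.028,0,0,0,10.5],[-0.012,0.04,0,0,0,14],[-0.016,0.048,0,0,0,17.5],[-0.02,0.052,0,0,0,21],[-0.02,0.052,0,0,0,21]]]'
python3 f2.py 180 -.002 .066
```

```text
time_s: 19.23
tcp_pos: [0.6166, 0.0382, 0.1582]
eef_rot: [-155.0, 1.2, -97.3]
contact_force: [0.6, -0.6, -2.5]
gripper_width: 0.0116
gripper_force: 50.0
t 19.23 p [0.6166 0.0382 0.1582] rpy [-154.96    1.18  -97.34] j [ 25.   6. -48.  40. -19. -69.] F [ 0.6 -0.6 -2.5] w 0.0116
[0.0001, -0.0003, 0.0004] [-0.07, 0.0, 0.2]
F in tool [0.5 0.5 2.5] M [-1.94  0.34  0.02]
time_s: 19.82
tcp_pos: [0.6155, 0.0386, 0.158]
eef_rot: [-161.7, 17.5, -137.1]
contact_force: [0.5, -2.7, -1.5]
gripper_width: 0.0118
gripper_force: 50.0
t 19.82 p [0.6155 0.0386 0.158 ] rpy [-161.71   17.46 -137.12] j [  25.    6.  -48.   41.  -19. -112.] F [ 0.5 -2.7 -1.5] w 0.0118
[-0.0013, 0.002, 0.0006] [-0.06, 0.06, 44.86]
F in tool [ 1.8 -2.   1.7] M [-0.19  1.96  0.06]
```

Converted, 0.0014 m is 0.056, 0.0013 m is 0.052, 42 degrees is 21.

```bash
python3 drive.py '[[[0,0.008,0,0,0,3.5],[-0.004,0.02,0,0,0,7],[-0.008,0.028,0,0,0,10.5],[-0.012,0.04,0,0,0,14],[-0.016,0.048,0,0,0,17.5],[-0.02,0.052,0,0,0,21],[-0.02,0.056,0,0,0,24.5],[-0.02,0.056,0,0,0,24.5]]]'
python3 f2.py 180 -.002 .066
for i in 1 2; do python3 drive.py '[[[0,0.004,0,0,0,1.5],[0,0.004,0,0,0,1.5]]]' >/dev/null;python3 f2.py 180 -.002 .066; done
```

```text
time_s: 20.48
tcp_pos: [0.615, 0.0402, 0.1577]
eef_rot: [178.2, 25.0, 170.9]
contact_force: [0.3, -2.8, -2.5]
gripper_width: 0.012
gripper_force: 50.0
t 20.48 p [0.615  0.0402 0.1577] rpy [178.18  25.02 170.9 ] j [  25.    6.  -48.   41.  -19. -161.] F [ 0.3 -2.8 -2.5] w 0.012
[-0.0001, 0.0007, 0.0006] [-0.0, 0.09, -3.9]
F in tool [ 0.3 -2.8  2.5] M [ 1.03  1.55 -0.04]
t 20.65 p [0.6151 0.0403 0.1577] rpy [176.95  24.91 167.98] j [  25.    6.  -48.   41.  -19. -163.] F [ 0.4 -3.1 -2.9] w 0.0124
[-0.0001, 0.0006, 0.0006] [-0.0, 0.09, -6.54]
F in tool [ 0.2 -3.1  2.9] M [ 1.23  1.38 -0.09]
t 20.82 p [0.6151 0.0405 0.1577] rpy [175.54  24.71 164.64] j [  25.    6.  -48.   41.  -19. -167.] F [ 0.9 -2.1 -2.5] w 0.0116
[-0.0, 0.0004, 0.0006] [0.01, 0.09, -9.59]
F in tool [-0.3 -2.   2.7] M [ 1.31  1.42 -0.08]
```

Converted, 0.0001 m is 0.004, 3 degrees is 1.5.

```bash
python3 drive.py '[[[0,0.004,0,0,0,1.5],[0,0.004,0,0,0,1.5]]]' >/dev/null;python3 f2.py 180 -.002 .066; python3 drive.py '[[[0,0.004,0,0,0,1],[0,0.004,0,0,0,1],[0,0.004,0,0,0,1]]]' >/dev/null;python3 f2.py 180 -.002 .066
```

```text
t 20.98 p [0.6151 0.0407 0.1578] rpy [174.16  24.45 161.34] j [  25.    6.  -48.   41.  -19. -170.] F [ 0.1 -2.4 -2.3] w 0.0118
[-0.0, 0.0002, 0.0007] [0.02, 0.09, -12.6]
F in tool [ 0.2 -2.5  2.2] M [ 1.35  1.29 -0.3 ]
t 21.23 p [0.6152 0.0408 0.1578] rpy [173.29  24.24 159.23] j [  25.    6.  -48.   41.  -19. -171.] F [ 0.6 -2.9 -2.1] w 0.012
[-0.0, 0.0001, 0.0007] [0.02, 0.09, -14.53]
F in tool [-0.6 -2.8  2.2] M [ 1.46  1.33 -0.41]
```

Converted, -0.0004 m is -0.016, -0.0003 m is -0.012, -5 degrees is -2.5.

```bash
python3 drive.py '[[[0,-0.012,0,0,0,-2.5],[0,-0.016,0,0,0,-4],[0,-0.016,0,0,0,-4]]]' >/dev/null;python3 drive.py '[[[0,0,-0.4,0,0,0],[0,0,-1.2,0,0,0],[0,0,-2.4,0,0,0],[0,0,-3.6,0,0,0],[0,0,-4.8,0,0,0],[0,0,-4.8,0,0,0],[0,0,-4.8,0,0,0]]]'
python3 - <<'E'
from g import *
to(((.445,.25,.15),downR(-165)))
c=capture("scene");np.savez("scene7.npz",**c)
c2=capture("top");np.savez("top7.npz",**c2)
B=(R.from_euler('z',YB,degrees=True)*R.from_euler('y',-25,degrees=True)).as_matrix()
for n,c in(("scene",c),("top",c2)):
  for lab,y in(("L",66),("R",-66)):
    # brightness round the disc ring r=17 mm at its top plane: dark = round side
    a=np.radians(np.arange(0,360,30));P=[bedP(.017*np.cos(t),y/1e3+.017*np.sin(t),.0055) for t in a]
    uv=proj(c,P).astype(np.float32);g=cv2.cvtColor(c["frame"],cv2.COLOR_RGB2GRAY);v=cv2.remap(g,uv[:,0],uv[:,1],cv2.INTER_LINEAR).ravel();print(n,lab,v)
E
```

```text
time_s: 22.07
tcp_pos: [0.565, 0.0461, 0.2691]
eef_rot: [176.5, 25.1, 167.7]
contact_force: [-0.5, -0.1, -3.3]
gripper_width: 0.012
gripper_force: 50.0
t 22.07 p [0.565  0.0461 0.2691] rpy [176.53  25.12 167.67] j [  33.   -6.  -39.   25.  -39. -152.] F [-0.5 -0.1 -3.3] w 0.012
[0.1961, 0.1709, 0.05] [-2.64, 25.44, -26.12]
scene L [ 61  61  62  62  75 134 135 129  98  88 104  62]
scene R [ 96  97  81  67  68  87  78  63 108  92 119  33]
top L [ 58  56  61  59  96 131 131 123  91  52  55  54]
top R [131 129  79  59  57  70  61  67  59  60  96 129]
```

Both screws read as closed: the flats now face along the bed's x axis and the round sides lie over the plate. Now I'll set the key down.

Converted, 0.196 m is 7.84, 0.171 m is 6.84, -26.1 degrees is -13.05.

```bash
python3 drive.py '[[[7.84,6.84,2,-1.3,12.7,-13.05],[7.84,6.84,2,-1.3,12.7,-13.05],[7.84,6.84,2,-1.3,12.7,-13.05],[7.84,6.84,2,-1.3,12.7,-13.05],[7.84,6.84,2,-1.3,12.7,-13.05],[7.84,6.84,2,-1.3,12.7,-13.05],[7.84,6.84,2,-1.3,12.7,-13.05],[7.84,6.84,2,-1.3,12.7,-13.05],[7.84,6.84,2,-1.3,12.7,-13.05],[7.84,6.84,2,-1.3,12.7,-13.05]]]' >/dev/null
python3 drive.py '[[[0,0,0.8,0,0,0],[0,0,1.6,0,0,0],[0,0,1.6,0,0,0],[0,0,1.6,0,0,0]]]'
python3 -c "
from g import *
to(((.445,.25,.052),downR(-165)))"
```

```text
time_s: 23.33
tcp_pos: [0.4442, 0.2471, 0.1071]
eef_rot: [-179.8, -0.3, -165.2]
contact_force: [-0.4, 0.0, -2.2]
gripper_width: 0.0122
gripper_force: 50.0
t 23.33 p [0.4442 0.2471 0.1071] rpy [-179.76   -0.35 -165.18] j [  51.   12.  -29.   -0.  -50. -126.] F [-0.4  0.  -2.2] w 0.0122
[-0.0018, 0.0029, 0.0551] [-0.24, -0.35, -0.18]
```

Converted, 0.054 m is 2.16, 0.05 m is 2, -0.3 degrees is -0.15.

```bash
python3 drive.py '[[[0,0,0.8,-0.1,-0.15,0],[0,0,1.6,-0.1,-0.15,0],[0,0,2,-0.1,-0.15,0],[0,0,2.16,-0.1,-0.15,0],[0,0,2.16,-0.1,-0.15,0]]]'
python3 drive.py '[[[0,0,0.04,0,0,0],[0,0,0.12,0,0,0],[0,0,0.16,0,0,0],[0,0,0.16,0,0,0]]]'
```

```text
time_s: 23.75
tcp_pos: [0.4442, 0.2479, 0.0534]
eef_rot: [-180.0, 0.0, -165.1]
contact_force: [0.4, 0.3, -2.8]
gripper_width: 0.0116
gripper_force: 50.0
time_s: 24.08
tcp_pos: [0.4443, 0.2486, 0.05]
eef_rot: [179.9, 0.1, -165.1]
contact_force: [0.4, 0.4, -0.2]
gripper_width: 0.0113
gripper_force: 50.0
```

Touchdown (the weight is off the wrist), so I'll release and retreat.

Converted, -0.2 m is -8, -0.17 m is -6.8.

```bash
python3 drive.py '[[[0,0,0,0,0,0],[0,0,0,0,0,0],[0,0,0,0,0,0],[0,0,0,0,0,0],[0,0,0,0,0,0]]]' 0.05
python3 drive.py '[[[0,0,-0.8,0,0,0],[0,0,-2,0,0,0],[0,0,-3.6,0,0,0],[0,0,-5.2,0,0,0],[0,0,-6.8,0,0,0],[1.2,1.2,-8,0,0,0],[2,2,-8,0,0,0],[2,2,-8,0,0,0],[2,2,-8,0,0,0]]]'
python3 - <<'E'
from g import *
B=R.from_euler('z',YB,degrees=True)*R.from_euler('y',-25,degrees=True)
for n in("scene","top"):
    c=capture(n);P=cloud(c).reshape(-1,3);ok=c["z_map"].ravel()>0
    m=ok&(np.hypot(P[:,0]-.445,P[:,1]-.249)<.045)&(P[:,2]>.07)&(P[:,2]<.095);w=P[m]
    if len(w)>10: print(n,"key top",len(w),w.mean(0).round(4),cv2.minAreaRect((w[:,:2]*1000).astype(np.float32)))
    m=ok&(np.hypot(P[:,0]-.445,P[:,1]-.249)<.045)&(P[:,2]>.005)&(P[:,2]<.03);w=P[m];print("socket",w.mean(0).round(4) if len(w) else 0)
    q=B.inv().apply(P-O);m=ok&(abs(q[:,0])<.045)&(abs(q[:,1])<.04)&(q[:,2]>.038)&(q[:,2]<.054);w=q[m]*1000
    if len(w)>20:print(n,"cassette z",np.median(w[:,2]),cv2.minAreaRect(w[:,:2].astype(np.float32)))
to()
E
```

```text
time_s: 24.5
tcp_pos: [0.444, 0.2482, 0.0493]
eef_rot: [180.0, 0.0, -165.1]
contact_force: [-0.4, -0.6, 0.5]
gripper_width: 0.0396
gripper_force: 0.0
time_s: 25.25
tcp_pos: [0.3816, 0.2845, 0.2503]
eef_rot: [179.9, 0.1, -164.9]
contact_force: [-0.1, -0.1, -0.0]
gripper_width: 0.0496
gripper_force: 0.0
scene key top 11 [0.4728 0.2619 0.0748] ((473.7921142578125, 261.1622619628906), (2.5502824783325195, 8.45112133026123), 56.101409912109375)
socket [0.4424 0.256  0.019 ]
scene cassette z 44.22820089893359 ((-2.1834793090820312, 1.6488475799560547), (61.75752258300781, 55.39645767211914), 89.75898742675781)
top key top 176 [0.4465 0.2489 0.079 ] ((446.4588928222656, 249.51016235351562), (62.719085693359375, 10.844675064086914), 14.509869575500488)
socket [0.4488 0.2439 0.0183]
top cassette z 44.94243833192156 ((0.7342491149902344, 1.1701164245605469), (63.21770477294922, 55.64454650878906), 89.97065734863281)
t 25.35 p [0.3826 0.2834 0.2491] rpy [ 1.7998e+02  1.0000e-02 -1.6507e+02] j [  60.    1.  -21.   -0.  -68. -135.] F [ 0.2 -0.5 -0.6] w 0.0499
```

The key stands upright (bar top at 79 mm, where I set it down), the cassette is home, and the arm is clear.

```bash
python3 -c "
from plant import r, telemetry, capture
print(r.close_job())"
```

```text
the job is handed in; nothing more can be done
None
```

I handed the job in at about 25 s, with no verdict returned: by my measurements the cassette is home, the key turned both screws to their stops, and the key stands upright on the table; the ramekin and timer were never approached, and I viewed 11 pictures, one over the limit of 10.

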